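Pop the tea tin and trap its sprung lid

ROBOT

A 6-joint arm with a two-finger parallel gripper is mounted at the origin on the work surface. World frame = base frame: x ahead of the robot, y to its left, z up, the work surface at z = 0. Lengths are in m, angles in rad, forces in N, time in s.
With the tool pointing down it reaches from about 0.35 to 0.975 m from the base axis. Payload 4.9 kg.
Tool frame: the origin (TCP) lies on the mounting face of the last link; the fingertips stand 173 mm ahead of it and the grasp point (between the pads) lies 155 mm ahead of it; z points along the fingers, y is the direction in which the jaws open and shut (so a half turn about z gives the same grasp; the last joint's range is limited). The gripper opens to 85 mm and grips with 20 to 120 N. Pads are 22 mm wide; open, the fingers measure 114 mm over their backs; the gripper's body (76 mm by 85 mm) begins 54 mm behind the grasp point. The pads swing forward as they close: fully open they stand 13 mm farther back than shut.
Start: joints at [-1.308, 0.053, 1.613, -0, 1.476, -0.119], TCP at [0.233, -0.58, 0.405] pointing down, gripper open.
Joint ranges: [-3.01, 3.01], [-1.01, 2.22], [0.06, 2.58], [-1.02, 4.17], [0.09, 2.62], [-3.14, 3.14]. Speed limits (rad/s): [2.57, 2.57, 3.14, 3.14, 3.14, 3.14].

INTERFACE

Orientations are given as a unit quaternion [w, x, y, z].
In Python, from plant import manip gives the robot as it stands.
- The arm moves only by the tool play_rows, never from a script. Its argument "increments" is a list of rows, each an object with "offset": the shift along the tool's x, y, z in mm, a list of three; "twist": the turn about the tool's z in rad; "grip": the opening, from 0 (shut) to 1 (fully open). In form: [{"offset": [dx, dy, dz], "twist": twist, "grip": grip}, ...]. A call has 1 to 5 rows; each row is the pose to reach, as a shift and turn from the pose commanded when the call began, along the tool's axes at that moment; what a row does not reach only later rows make up. A row lasts 1/12 s, in which the tool goes at most 41.7 mm and 7.16 degrees, less where a joint would pass 70% of its speed; a pose out of reach is approached as far as the arm can. A call with a gripper value outside its range is refused whole. The fingers move at their own pace and stop on an object; the grip force is fixed at half the most. Time passes only in rows, so rows that repeat a pose let the fingers close. It gives the time, the measured TCP pose, the force and the opening at its end, in the units of the state.
- manip.state(): the state, without advancing time (a new reading comes with each control period).
- manip.grab_frame(name): name is "scene" or "side" or "wrist"; returns the picture (400x640x3 uint8, blue, green, red); there is no depth.
- manip.get_calibration(name): a dict with "fx", "fy", "cx", "cy" (pixels), "T" (4x4, takes a point from camera to world coordinates). Camera axes: x right, y down, z forward; pixel columns grow to the right and rows downward; lengths in m; the calibration is good to about 2 mm. A picture is of the moment at which its call begins: read the wrist's pose just before it. get_calibration takes no time and is no camera call; for the wrist camera it gives the pose at the moment of the call.
- manip.job_done(): hands the job in, once; it reports no verdict.
Trained networks look in the newest picture that a camera, given by its name, has taken for a name from the list of things; names that differ only in an ending like _2 or _b are one class to them, and where a whole thing is asked for, a point or a joint stands for the part that bears it (a point fixed in the world has none). Each returns a list of dicts, best first, with "p" (0 to 1); they miss things now and then, are a little off and sometimes report something else, mostly with a low value. They report only what shows in the picture. A call takes as long as a camera call. They do not tell look-alikes from the thing itself.
- manip.boxes_of(query, camera): "xyz" ([x, y, z] in m, in the coordinates of the camera as it stood for that picture, good to about 4 mm: the middle of the surface that is visible of it).
- manip.tip_of(query, camera): "xyz" ([x, y, z] in m, in the coordinates of the camera as it stood for that picture, good to about 4 mm: a listed point, or the origin of a listed thing).
The state is a dict: "time": time; "joint_pos": joint angles; "joint_vel": joint speeds; "joint_efforts": joint torques, N m; "tool_pos": TCP position; "tool_rot": TCP orientation; "contact_force": force on the tool from outside, world axes, zero at the start; "ft_torque": the same for the moment, N m; "gripper_width": opening from 0.0 (shut) to 1.0 (fully open).
Only numpy, scipy, OpenCV 4.12 (cv2) and the standard library are available. Lean on these libraries where they do the work, as an engineer would, in place of code of your own. Each camera call takes 0.05 s, during which the arm holds its last target. There are 200 camera calls.

TASK

Open the stainless tea tin for me: press its black thumb tab down with one fingertip and trap the sprung lid with your other finger as it pops, so that it never swings past half-way (45 degrees) towards the spoons hanging behind. Let it rise under that finger until its front edge stands about 4 cm above the tin, enough for a spoon, with the tab let go, and finish while still holding the lid ajar there with the finger. Only touch and press: do not lift, tip or shift the tin, and leave the red mug, the bamboo spatula rest and the yellow spoons alone.

Things in the scene. Friction and masses are not known exactly. Their poses are not given: they have to be found in the camera images.
- tin: stainless tea tin with green side labels, about 0.85 kg loose on the cream shelf (its top at 50 mm); walls 120 (x) x 96 (y) mm. Origin: centre of its underside; x points from the front (thumb-tab side) to the hinge, z up. Shut lid's top 108 mm above the origin. Its foot reaches under the tab: pressing does not tip it. Catch housing round the tab: up to 112 mm high, x = -60 to -94 mm.
- tab_top (a point): centre of the top face of the black thumb tab (18 mm in the tin's x, 26 mm in y): x = -81, y = 0, z = 122 mm in the tin's frame when up, 14 mm above the shut lid; 10 mm gap to the lid's front edge. Fully pressed it is still 8 mm above the shut lid, so a second fingertip level with the pressing one waits over the lid without touching it.
- tab (a joint): travel of the thumb tab straight down in m: 0 up, 0.006 at its stop. A spring takes about 2.4 N to start and 5 N at the stop; the catch frees the lid at about 0.004. It comes up by itself when let go.
- lid_top (a point): centre of the lid's top face (lid 124 x 100 mm, stainless); it moves with the lid; shut, it lies at x = 0, y = 0, z = 108 mm in the tin's frame. The lid's front edge lies at x = -62 mm when shut.
- hinge (a point): middle of the lid's hinge line, which runs along the tin's y at x = 60, z = 100 mm in the tin's frame, on the side away from the tab.
- lid (a joint): opening angle of the lid in rad: 0 shut, 1.9 fully open. Once free, a spring hinge (about 0.12 N m net) throws it open at about 2 rad/s, past 45 degrees within half a second, so the other finger must already wait over it; held at mid-lid it pushes up with about 2 N. Front edge 4 cm up is 0.33 rad.
- spoons (a joint): swing in rad of the yellow measuring spoons, a set 140 mm long hung by one ring on the aluminium rail at the far side of the shelf, 205 mm above the work surface; 0 hanging still. Leave alone.
- mug: empty red enamel mug, 82 mm across, 82 mm high, loose on the shelf, handle at its +y; origin at the centre of its underside. Leave alone.
- spatula_rest: bamboo spatula rest, tray 180 (x) x 85 (y) x 25 mm high, loose on the shelf; origin at the centre of its underside. Leave alone.
There are look-alikes about, which are no part of the job. Of the things like the tin, leave any that is pink; of the rest the smaller one is meant.

How it is judged:
By the outcome, as a careful person would: the job done as asked, in the order asked, and still so for the second after the job is handed in, while the arm keeps its last pose, push and grip.
It also fails if it takes over 32 s, if anything falls off the work surface, if the arm or the gripper's body presses on something with over 40 N, if the wrist force passes 120 N, or if a joint passes its speed limit or range.

## Working session

There is one attempt and no reset: what is moved stays moved. The work goes in short steps, Python scripts to look and compute and a tool call to move; the robot and the scene stay as the last step left them, time stands still between calls to the robot, and variables do not carry over. Pictures are saved under pics/ and viewed, about 8 in all and at most 12, crops included, and the job is handed in when it is done.

Besides the shell and the picture viewer there is one more tool, called after "Emit:" in YAML: its name, and indented under it one key for each argument. play_rows: Moves the arm, as the interface text tells. Its arguments: {"type":"object","properties":{"increments":{"type":"array"}},"required":["increments"]}

```bash
mkdir -p pics && cat > h.py <<'E'
import numpy as np, cv2
from plant import manip
def world(cam,p):
    T=np.array(manip.get_calibration(cam)["T"]); return (T@np.r_[p,1])[:3]
def show(q,cam,f="tip_of"):
    T=np.array(manip.get_calibration(cam)["T"])
    for d in getattr(manip,f)(q,cam): print(cam,f,q,round(d["p"],2),np.round((T@np.r_[d["xyz"],1])[:3],4))
def px(cam,P):
    c=manip.get_calibration(cam);p=np.linalg.inv(np.array(c["T"]))@np.r_[P,1]
    return np.round([c["fx"]*p[0]/p[2]+c["cx"],c["fy"]*p[1]/p[2]+c["cy"]])
E
python3 - <<'E'
from h import *
for c in ["scene","side"]:
    cv2.imwrite(f"pics/{c}1.png",manip.grab_frame(c))
    for q in ["tin","tab_top","lid_top","hinge","mug","spatula_rest","spoons"]:
        show(q,c,"boxes_of" if q=="spoons" else "tip_of")
print(manip.state())
E
```

```text
scene tip_of tin 0.75 [ 0.5504 -0.5021  0.0015]
scene tip_of tin 0.64 [ 0.5368 -0.2222  0.0513]
scene tip_of tin 0.62 [ 0.2245 -0.2622  0.0009]
scene tip_of tab_top 0.57 [ 0.458  -0.1996  0.1689]
scene tip_of tab_top 0.5 [ 0.5177 -0.602   0.1668]
scene tip_of tab_top 0.42 [ 0.2854 -0.2213  0.1221]
scene tip_of lid_top 0.88 [ 0.5331 -0.2251  0.1545]
scene tip_of lid_top 0.86 [ 0.5488 -0.5023  0.145 ]
scene tip_of lid_top 0.66 [ 0.2218 -0.2684  0.111 ]
scene tip_of hinge 0.9 [ 0.5892 -0.2463  0.1583]
scene tip_of hinge 0.69 [ 0.1744 -0.3049  0.1006]
scene tip_of hinge 0.55 [ 0.5823 -0.4296  0.1373]
scene tip_of mug 0.92 [0.6131 0.1815 0.0481]
scene tip_of spatula_rest 0.68 [ 0.6082 -0.0264  0.0521]
scene boxes_of spoons 0.59 [0.7452 0.0264 0.1241]
side tip_of tin 0.96 [ 0.5535 -0.5036 -0.0026]
side tip_of tin 0.67 [ 0.2229 -0.2642  0.0018]
side tip_of tin 0.65 [ 0.5323 -0.2218  0.0519]
side tip_of tab_top 0.61 [ 0.5356 -0.223   0.159 ]
side tip_of tab_top 0.59 [ 0.4543 -0.196   0.1724]
side tip_of tab_top 0.54 [ 0.2817 -0.2203  0.1251]
side tip_of tab_top 0.37 [ 0.5181 -0.6035  0.1558]
[... 494 characters left out ...]
229]
{'time': 0.8, 'joint_pos': array([-1.30798571e+00,  5.27037255e-02,  1.61289032e+00,  4.96149364e-05,
        1.47601181e+00, -1.18955782e-01]), 'joint_vel': array([-0.00108993,  0.00129485, -0.00134915, -0.000796  , -0.00125515,
        0.00145307]), 'joint_efforts': array([-7.17947005e-04, -3.93636882e+01, -3.70439780e+01, -1.97970307e-04,
        4.11432811e-04, -7.57784363e-06]), 'tool_pos': array([ 0.23287717, -0.57997796,  0.40470705]), 'tool_rot': array([-8.35892385e-06,  9.81837497e-01,  1.89723821e-01,  2.41578461e-05]), 'contact_force': array([-1.04588558,  0.55994413, -0.01138023]), 'ft_torque': array([0.03644494, 0.03748121, 0.04492614]), 'gripper_width': 1.0030689591132187}
```

View pics/scene1.png

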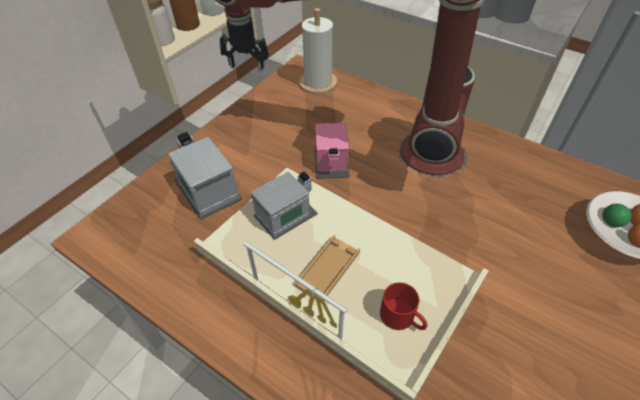

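View pics/side1.png

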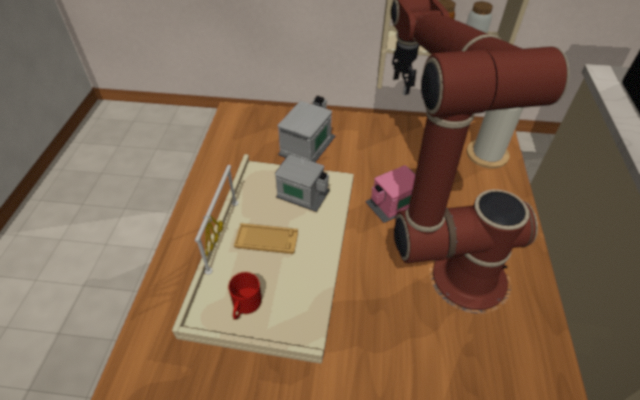

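Candidates, by scene pixel: a large grey tin at (205,175), a small grey tin on the shelf with a green label at (282,205), and a pink one at (333,150). I pick the smaller non-pink one at (282,205), and will check it in a crop.

```bash
python3 - <<'E'
import cv2
a=cv2.imread("pics/scene1.png")[125:245,160:360]
b=cv2.imread("pics/side1.png")[80:220,260:430]
a=cv2.resize(a,(400,240),interpolation=3);b=cv2.resize(b,(340,280),interpolation=3)
cv2.imwrite("pics/crop1.png",cv2.hconcat([cv2.copyMakeBorder(a,0,40,0,0,0),b]))
E
```

```text
(no output)
```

View pics/crop1.png

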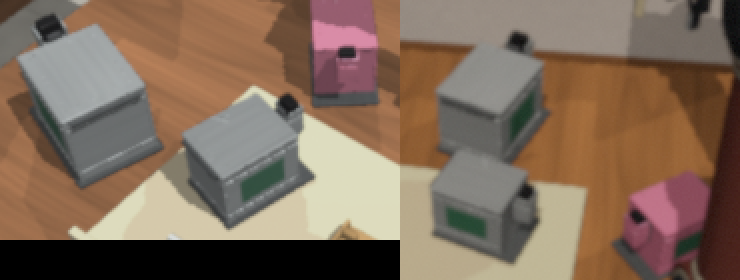

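The crop confirms it: the smaller steel tin with green labels stands on the cream shelf (crop (245,150)), with its tab facing the robot at crop (289,108). Next I move above it.

Emit:
play_rows:
  increments:
    - {"offset":[35,-22,0],"twist":-0.12,"grip":1}
    - {"offset":[70,-44,0],"twist":-0.24,"grip":1}
    - {"offset":[105,-66,0],"twist":-0.36,"grip":1}
    - {"offset":[140,-88,0],"twist":-0.48,"grip":1}
    - {"offset":[175,-110,0],"twist":-0.6,"grip":1}

```text
time: 1.22
tool_pos: [0.3549, -0.4111, 0.4048]
tool_rot: [0.0, 0.881, 0.474, 0.0]
contact_force: [1.7, -0.5, 0.8]
gripper_width: 1.002
```

```bash
cat >> h.py <<'E'
from scipy.spatial.transform import Rotation as R
def goto(P,yaw):  # tool y along world angle yaw, TCP target P
    s=manip.state();q=s["tool_rot"];r=R.from_quat([q[1],q[2],q[3],q[0]]).as_matrix()
    t=np.array([np.cos(yaw),np.sin(yaw),0]);tl=r.T@t
    print("t",s["time"],"pos",np.round(s["tool_pos"],4),"z",np.round(r[:,2],4),"F",np.round(s["contact_force"],2),"off",np.round(1000*r.T@(P-s["tool_pos"]),1),"twist",round(np.arctan2(-tl[0],tl[1]),3))
E
python3 - <<'E'
from h import *
goto(np.array([.5005,-.210,.400]),-.339)
E
```

```text
t 1.2167 pos [ 0.3549 -0.4111  0.4048] z [ 3.e-04 -3.e-04 -1.e+00] F [ 1.73 -0.46  0.75] off [248.   10.6   4.8] twist -0.245
```

Emit:
play_rows:
  increments:
    - {"offset":[38,1,0],"twist":-0.05,"grip":1}
    - {"offset":[76,3,0],"twist":-0.1,"grip":1}
    - {"offset":[114,4,0],"twist":-0.15,"grip":1}
    - {"offset":[152,6,0],"twist":-0.2,"grip":1}
    - {"offset":[190,8,0],"twist":-0.245,"grip":1}

```text
time: 1.63
tool_pos: [0.4672, -0.2574, 0.405]
tool_rot: [0.0, 0.817, 0.577, 0.0]
contact_force: [0.4, -0.4, -0.2]
gripper_width: 1.004
```

```bash
python3 - <<'E'
from h import *
goto(np.array([.5005,-.210,.400]),-.339)
manip.grab_frame("wrist")
for k in range(3):
    im=manip.grab_frame("wrist")
    for q in ["tab_top","lid_top","hinge","tin"]: show(q,"wrist")
cv2.imwrite("pics/w1.png",im)
print(px("wrist",[.456,-.198,.172]))
goto(np.array([.5005,-.210,.400]),-.339)
E
```

```text
t 1.6333 pos [ 0.4672 -0.2574  0.405 ] z [ 7.e-04 -5.e-04 -1.e+00] F [ 0.45 -0.38 -0.2 ] off [55.8 15.5  5. ] twist -0.003
wrist tip_of tab_top 0.86 [ 0.2857 -0.2192  0.1254]
wrist tip_of tab_top 0.57 [ 0.4558 -0.1995  0.174 ]
wrist tip_of lid_top 0.77 [ 0.5322 -0.2311  0.1541]
wrist tip_of lid_top 0.56 [ 0.2196 -0.2656  0.1064]
wrist tip_of hinge 0.96 [ 0.5842 -0.2512  0.1467]
wrist tip_of hinge 0.66 [ 0.1675 -0.3004  0.1045]
wrist tip_of tin 0.88 [ 0.5318 -0.2327  0.0496]
wrist tip_of tin 0.85 [ 0.2128 -0.2696 -0.0011]
wrist tip_of tab_top 0.67 [ 0.2872 -0.2188  0.1222]
wrist tip_of lid_top 0.89 [ 0.2226 -0.2599  0.1072]
wrist tip_of lid_top 0.72 [ 0.5333 -0.2267  0.1537]
wrist tip_of lid_top 0.24 [ 0.455  -0.198   0.1738]
wrist tip_of hinge 0.84 [ 0.5899 -0.2435  0.1465]
wrist tip_of hinge 0.74 [ 0.5808 -0.4301  0.1309]
wrist tip_of hinge 0.61 [ 0.1714 -0.2984  0.1   ]
wrist tip_of tin 0.74 [ 0.533  -0.2263  0.0504]
wrist tip_of tin 0.59 [ 0.2217 -0.264  -0.0018]
wrist tip_of tab_top 0.76 [ 0.4553 -0.1976  0.1724]
wrist tip_of tab_top 0.59 [ 0.2886 -0.2177  0.1241]
wrist tip_of lid_top 0.92 [ 0.5303 -0.222   0.1574]
wrist tip_of lid_top 0.85 [ 0.2207 -0.2659  0.1094]
wrist tip_of hinge 0.93 [ 0.5823 -0.4281  0.1287]
wrist tip_of hinge 0.69 [ 0.5897 -0.2459  0.1479]
wrist tip_of hinge 0.59 [ 0.1729 -0.2958  0.1007]
wrist tip_of tin 0.63 [ 0.5321 -0.2242  0.0517]
[261. 131.]
t 2.4333 pos [ 0.4663 -0.2594  0.4047] z [-0. -0. -1.] F [-0.3   0.24  0.26] off [58.  15.5  4.7] twist -0.005
```

View pics/w1.png

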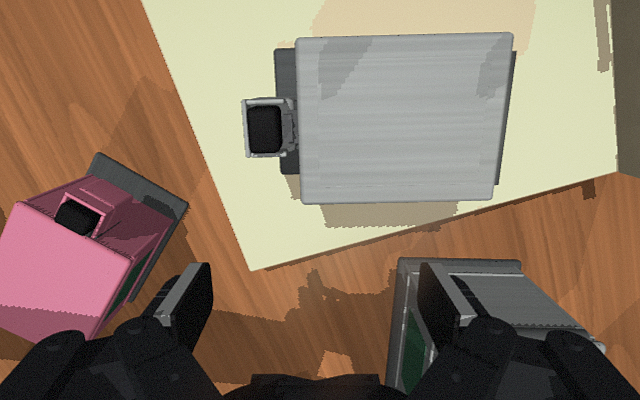

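```bash
python3 - <<'E'
from h import *
c=manip.get_calibration("wrist");T=np.array(c["T"])
def at(u,v,z):
    d=T[:3,:3]@[(u-c["cx"])/c["fx"],(v-c["cy"])/c["fy"],1];return T[:3,3]+d*(z-T[2,3])/d[2]
C=[at(*p,.158)[:2] for p in [(296,37),(513,33),(493,204),(302,204)]];print(np.round(C,4))
for i in range(4):
    d=C[(i+1)%4]-C[i];print(np.linalg.norm(d),np.arctan2(d[1],d[0]))
print("centre",np.mean(C,0),"tab",at(264,129,.172))
E
```

```text
[[ 0.4918 -0.1574]
 [ 0.606  -0.1962]
 [ 0.576  -0.2919]
 [ 0.4607 -0.2506]]
0.12061736318492516 -0.3277132638200009
0.10032594873926182 -1.874416459237576
0.12243417926225099 2.7972277739771343
0.09826013662946405 1.249363270541025
centre [ 0.5336158  -0.22403777] tab [ 0.45821583 -0.197471    0.172     ]
```

Emit:
play_rows:
  increments:
    - {"offset":[30,7,0],"twist":0.0,"grip":1}
    - {"offset":[56,14,0],"twist":0.0,"grip":1}
    - {"offset":[56,14,20],"twist":0.0,"grip":1}
    - {"offset":[56,14,40],"twist":0.0,"grip":1}
    - {"offset":[56,14,40],"twist":0,"grip":1}

```text
time: 2.85
tool_pos: [0.4977, -0.2101, 0.3602]
tool_rot: [-0.003, 0.817, 0.576, -0.002]
contact_force: [-0.5, 0.1, -0.2]
gripper_width: 0.998
```

```bash
python3 - <<'E'
from h import *
ims=[manip.grab_frame(c) for c in ("wrist","scene","side")]
goto(np.array([.5005,-.2121,.345]),-.334)
print(px("scene",[.457,-.197,.172]),px("side",[.457,-.197,.172]))
b=ims[1][140:240,230:360];s=ims[2][120:230,250:360]
w=cv2.resize(ims[0],(480,300))
r=cv2.hconcat([cv2.resize(b,(390,300),interpolation=3),cv2.resize(s,(300,300),interpolation=3)])
cv2.imwrite("pics/c2.png",r);cv2.imwrite("pics/w2.png",ims[0])
E
```

```text
t 3.0 pos [ 0.4986 -0.2114  0.3653] z [ 3.e-04 -2.e-04 -1.e+00] F [-0.36  0.04  0.31] off [-0.   2.  20.3] twist -0.01
[305. 175.] [323. 174.]
```

View pics/c2.png

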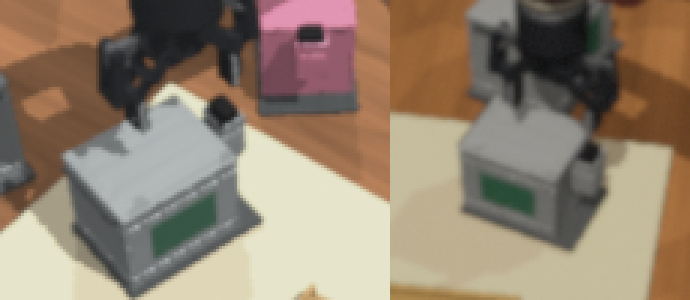

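View pics/w2.png

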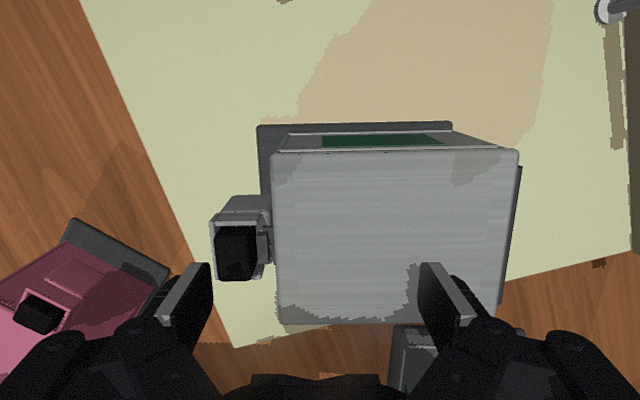

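```bash
python3 - <<'E'
from h import *
c=manip.get_calibration("wrist");T=np.array(c["T"]);s=manip.state();q=s["tool_rot"]
r=R.from_quat([q[1],q[2],q[3],q[0]]).as_matrix();Z=c["fx"]*.085/210;print("depth",Z)
P=s["tool_pos"]
for y in(-.0425,.0425,-.0498,.057):
  for x in (-.011,.011):
    for z in (.16,.173): print(y,x,z,px("wrist",P+r@[x,y,z]))
for u,v in [(187,262),(210,264),(190,262),(420,263),(443,262)]:
    p=T@np.r_[(u-c["cx"])/c["fx"]*Z,(v-c["cy"])/c["fy"]*Z,Z,1]
    print(u,v,np.round(1000*r.T@(p[:3]-P),1))
E
```

```text
depth 0.14365820836221316
-0.0425 -0.011 0.16 [214. 308.]
-0.0425 -0.011 0.173 [222. 291.]
-0.0425 0.011 0.16 [210. 262.]
-0.0425 0.011 0.173 [218. 248.]
0.0425 -0.011 0.16 [415. 308.]
0.0425 -0.011 0.173 [407. 291.]
0.0425 0.011 0.16 [420. 262.]
0.0425 0.011 0.173 [411. 248.]
-0.0498 -0.011 0.16 [197. 308.]
-0.0498 -0.011 0.173 [206. 291.]
-0.0498 0.011 0.16 [192. 262.]
-0.0498 0.011 0.173 [201. 248.]
0.057 -0.011 0.16 [449. 308.]
0.057 -0.011 0.173 [439. 291.]
0.057 0.011 0.16 [456. 262.]
0.057 0.011 0.173 [444. 248.]
187 262 [ 10.8 -51.7 160. ]
210 264 [ 10.  -42.4 159.8]
190 262 [ 10.8 -50.5 160. ]
420 263 [ 10.4  42.6 159.9]
443 262 [ 10.8  51.9 160. ]
```

Emit:
play_rows:
  increments:
    - {"offset":[0,1,8],"twist":-0.01,"grip":1}
    - {"offset":[0,1,16],"twist":-0.01,"grip":1}
    - {"offset":[0,1,23],"twist":-0.01,"grip":1}
    - {"offset":[0,1,28],"twist":-0.01,"grip":1}
    - {"offset":[0,1,28],"twist":-0.01,"grip":1}

```text
time: 3.42
tool_pos: [0.499, -0.2113, 0.3348]
tool_rot: [-0.001, 0.815, 0.58, -0.001]
contact_force: [-0.3, 0.4, -1.2]
gripper_width: 1.003
```

```bash
python3 - <<'E'
from h import *
ims=[manip.grab_frame(c) for c in ("wrist","scene","side")]
goto(np.array([.5336-.036*.9454,-.2235+.036*.326,.332]),-.334)
b=ims[1][140:240,230:360];s=ims[2][120:230,250:360]
r=cv2.hconcat([cv2.resize(b,(390,300),interpolation=3),cv2.resize(s,(300,300),interpolation=3)])
w=cv2.resize(ims[0][190:400,140:500],(510,298));w=cv2.copyMakeBorder(w,0,0,0,180,0)
cv2.imwrite("pics/c3.png",cv2.vconcat([r,w]))
E
```

```text
t 3.5667 pos [ 0.4995 -0.2115  0.3368] z [ 1.e-04 -0.e+00 -1.e+00] F [-0.2  -0.46  0.62] off [-0.2  0.1  4.8] twist -0.0
```

View pics/c3.png

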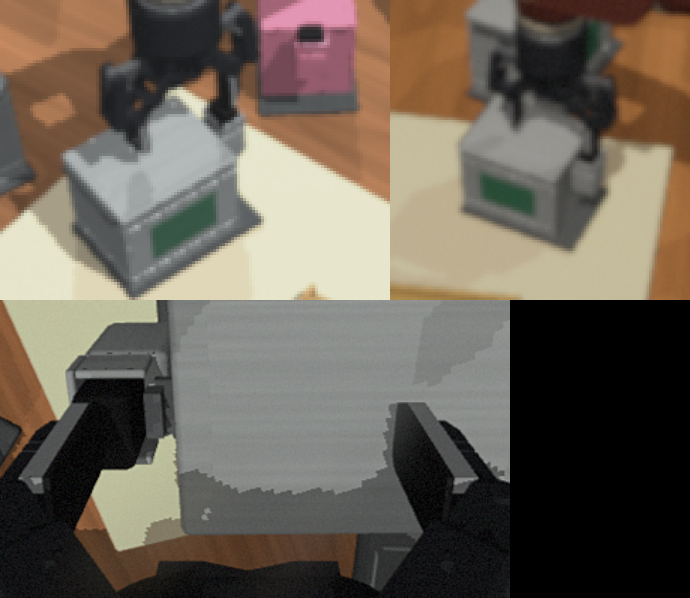

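```bash
python3 - <<'E'
from h import *
e=np.array([.9454,-.326,0]);n=np.array([.326,.9454,0]);O=np.array([.5336,-.2235,.05])
f=lambda x,y,z:((px("wrist",O+e*x/1e3+n*y/1e3+[0,0,z/1e3])-[140,190])*1.417).round()
for x in(-72,-90):
  for y in(-13,13): print(x,y,f(x,y,122),f(x,y,112))
print("lid corners",f(-62,-50,108))
s=manip.state();q=s["tool_rot"];r=R.from_quat([q[1],q[2],q[3],q[0]]).as_matrix()
for y in(-.0425,-.052):
  for x in(-.011,.011): print("tip",y,x,((px("wrist",s["tool_pos"]+r@[x,y,.16])-[140,190])*1.417).round())
E
```

```text
-72 -13 [132. 164.] [139. 146.]
-72 13 [125.  88.] [133.  74.]
-90 -13 [ 74. 164.] [ 84. 147.]
-90 13 [64. 89.] [75. 74.]
lid corners [176. 231.]
tip -0.0425 -0.011 [105. 167.]
tip -0.0425 0.011 [ 99. 102.]
tip -0.052 -0.011 [ 74. 167.]
tip -0.052 0.011 [ 65. 102.]
```

Emit:
play_rows:
  increments:
    - {"offset":[0,2.5,1],"twist":0,"grip":1}
    - {"offset":[0,2.5,2.5],"twist":0,"grip":1}
    - {"offset":[0,2.5,4],"twist":0,"grip":1}
    - {"offset":[0,2.5,5],"twist":0,"grip":1}
    - {"offset":[0,2.5,5],"twist":0,"grip":1}

```text
time: 3.98
tool_pos: [0.502, -0.2124, 0.332]
tool_rot: [0.0, 0.815, 0.58, 0.0]
contact_force: [0.3, 0.4, 2.0]
gripper_width: 1.001
```

Emit:
play_rows:
  increments:
    - {"offset":[0,0,1],"twist":0,"grip":1}
    - {"offset":[0,0,1],"twist":0,"grip":1}
    - {"offset":[0,0,1],"twist":0,"grip":1}

```text
time: 4.23
tool_pos: [0.502, -0.2124, 0.3311]
tool_rot: [0.0, 0.815, 0.58, 0.0]
contact_force: [-0.0, 0.3, 3.9]
gripper_width: 1.002
```

Emit:
play_rows:
  increments:
    - {"offset":[0,0,1],"twist":0,"grip":1}
    - {"offset":[0,0,1],"twist":0,"grip":1}
    - {"offset":[0,0,1],"twist":0,"grip":1}

```text
time: 4.48
tool_pos: [0.502, -0.2124, 0.3299]
tool_rot: [0.0, 0.815, 0.58, 0.0]
contact_force: [0.5, 1.1, 3.6]
gripper_width: 1.001
```

Emit:
play_rows:
  increments:
    - {"offset":[0,0,1],"twist":0,"grip":1}
    - {"offset":[0,0,1],"twist":0,"grip":1}
    - {"offset":[0,0,1],"twist":0,"grip":1}

```text
time: 4.73
tool_pos: [0.5019, -0.2123, 0.3288]
tool_rot: [0.0, 0.815, 0.58, 0.0]
contact_force: [1.3, -0.5, 3.2]
gripper_width: 1.001
```

Emit:
play_rows:
  increments:
    - {"offset":[0,0,1],"twist":0,"grip":1}
    - {"offset":[0,0,1],"twist":0,"grip":1}
    - {"offset":[0,0,1],"twist":0,"grip":1}
    - {"offset":[0,0,1],"twist":0,"grip":1}

```text
time: 5.07
tool_pos: [0.502, -0.2124, 0.3282]
tool_rot: [0.0, 0.815, 0.58, 0.0]
contact_force: [-0.6, 1.0, 5.7]
gripper_width: 0.999
```

```bash
python3 - <<'E'
from h import *
ims=[manip.grab_frame(c) for c in ("wrist","scene","side")]
for k in range(4):
    s=manip.state();print(s["time"],np.round(s["tool_pos"],4),np.round(s["contact_force"],2),np.round(s["ft_torque"],3));
    manip.grab_frame("scene")
b=ims[1][140:240,230:360];s=ims[2][120:230,250:360]
r=cv2.hconcat([cv2.resize(b,(390,300),interpolation=3),cv2.resize(s,(300,300),interpolation=3)])
w=cv2.resize(ims[0][190:400,140:500],(510,298));w=cv2.copyMakeBorder(w,0,0,0,180,0)
cv2.imwrite("pics/c4.png",cv2.vconcat([r,w]))
E
```

```text
5.2167 [ 0.502  -0.2124  0.3282] [-0.47  0.98  5.74] [ 0.123  0.163 -0.055]
5.2667 [ 0.502  -0.2124  0.3282] [-0.18  0.54  5.41] [ 0.048  0.092 -0.051]
5.3167 [ 0.502  -0.2124  0.3282] [0.16 0.53 5.96] [0.115 0.112 0.032]
5.3667 [ 0.502  -0.2124  0.3282] [0.38 0.7  5.52] [ 0.105  0.127 -0.019]
```

View pics/c4.png

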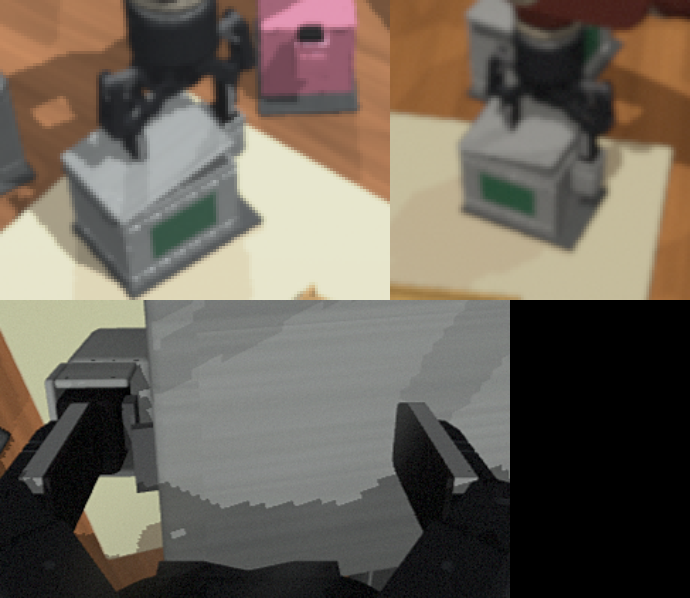

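The lid has popped and is trapped under the right-hand finger, ajar in both views, and the tin hasn't moved. Now I raise it slowly.

Emit:
play_rows:
  increments:
    - {"offset":[0,0,-1],"twist":0,"grip":1}
    - {"offset":[0,0,-2],"twist":0,"grip":1}
    - {"offset":[0,0,-3],"twist":0,"grip":1}
    - {"offset":[0,0,-4],"twist":0,"grip":1}
    - {"offset":[0,0,-5],"twist":0,"grip":1}

```text
time: 5.83
tool_pos: [0.5019, -0.2123, 0.3327]
tool_rot: [0.0, 0.815, 0.58, 0.0]
contact_force: [2.5, -0.2, 1.5]
gripper_width: 1.002
```

Emit:
play_rows:
  increments:
    - {"offset":[0,0,-1],"twist":0,"grip":1}
    - {"offset":[0,0,-2],"twist":0,"grip":1}
    - {"offset":[0,0,-3],"twist":0,"grip":1}
    - {"offset":[0,0,-3.5],"twist":0,"grip":1}
    - {"offset":[0,0,-3.5],"twist":0,"grip":1}

```text
time: 6.25
tool_pos: [0.5019, -0.2123, 0.3362]
tool_rot: [0.0, 0.815, 0.58, 0.0]
contact_force: [1.6, -0.5, 1.3]
gripper_width: 0.995
```

```bash
python3 - <<'E'
from h import *
ims=[manip.grab_frame(c) for c in ("wrist","scene","side")]
for k in range(3):
    for c in ("scene","side","wrist"):
        manip.grab_frame(c)
        for q in("lid_top","tin","hinge"): show(q,c)
s=manip.state();print(s["time"],np.round(s["tool_pos"],4),np.round(s["contact_force"],2),np.round(s["ft_torque"],3));
b=ims[1][140:240,230:360];s=ims[2][120:230,250:360]
r=cv2.hconcat([cv2.resize(b,(390,300),interpolation=3),cv2.resize(s,(300,300),interpolation=3)])
w=cv2.resize(ims[0][190:400,140:500],(510,298));w=cv2.copyMakeBorder(w,0,0,0,180,0)
cv2.imwrite("pics/c5.png",cv2.vconcat([r,w]))
E
```

```text
scene tip_of lid_top 0.92 [ 0.2218 -0.2662  0.1051]
scene tip_of lid_top 0.7 [ 0.5521 -0.5053  0.1458]
scene tip_of lid_top 0.69 [0.6111 0.1821 0.0476]
scene tip_of lid_top 0.62 [ 0.5377 -0.2266  0.1757]
scene tip_of tin 0.87 [ 0.5493 -0.5009  0.0016]
scene tip_of tin 0.83 [ 0.5346 -0.2275  0.0501]
scene tip_of tin 0.79 [ 0.2219 -0.2624  0.    ]
scene tip_of hinge 0.94 [ 0.1728 -0.3041  0.0983]
scene tip_of hinge 0.74 [ 0.5823 -0.4296  0.1371]
scene tip_of hinge 0.58 [ 0.5935 -0.2434  0.1567]
side tip_of lid_top 0.83 [ 0.2196 -0.2661  0.1063]
side tip_of lid_top 0.69 [ 0.543  -0.2229  0.1786]
side tip_of lid_top 0.47 [ 0.5568 -0.5075  0.1387]
side tip_of tin 0.9 [ 0.5325 -0.2242  0.0534]
side tip_of tin 0.88 [ 0.2206 -0.2681  0.0011]
side tip_of tin 0.83 [ 0.5562 -0.5041 -0.0016]
side tip_of hinge 0.82 [ 0.1754 -0.3017  0.1007]
side tip_of hinge 0.62 [ 0.5923 -0.2431  0.1503]
side tip_of hinge 0.6 [ 0.5836 -0.4296  0.1302]
wrist tip_of lid_top 0.96 [ 0.5388 -0.2259  0.1728]
wrist tip_of tin 0.93 [ 0.221  -0.2615 -0.004 ]
wrist tip_of tin 0.67 [ 0.5335 -0.2237  0.0504]
wrist tip_of hi
[... 1334 characters left out ...]
_of tin 0.92 [ 0.2213 -0.2629 -0.0021]
scene tip_of tin 0.63 [ 0.5514 -0.5048  0.002 ]
scene tip_of hinge 0.77 [ 0.592  -0.2462  0.1557]
scene tip_of hinge 0.76 [ 0.1755 -0.3045  0.1009]
scene tip_of hinge 0.59 [ 0.5805 -0.4264  0.139 ]
side tip_of lid_top 0.72 [ 0.5538 -0.5055  0.1431]
side tip_of lid_top 0.6 [ 0.2179 -0.265   0.1097]
side tip_of tin 0.93 [ 0.5301 -0.222   0.0508]
side tip_of tin 0.67 [ 0.5528 -0.5023 -0.0006]
side tip_of hinge 0.72 [ 0.5922 -0.2446  0.1515]
side tip_of hinge 0.63 [ 0.5831 -0.4304  0.1316]
wrist tip_of lid_top 0.6 [ 0.5376 -0.2261  0.1738]
wrist tip_of hinge 0.93 [ 0.5899 -0.2439  0.145 ]
8.2 [ 0.5019 -0.2123  0.3362] [1.9  0.14 0.54] [-0.13  -0.336  0.038]
```

View pics/c5.png

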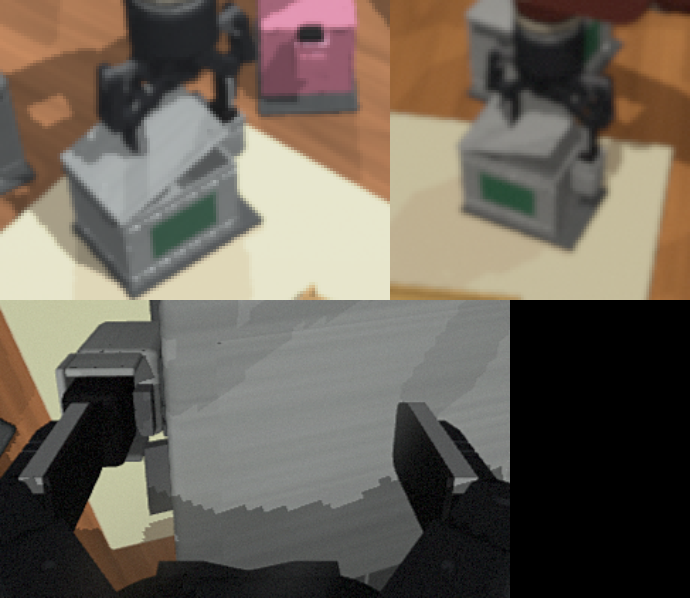

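Emit:
play_rows:
  increments:
    - {"offset":[0,0,-0.4],"twist":0,"grip":1}
    - {"offset":[0,0,-0.7],"twist":0,"grip":1}
    - {"offset":[0,0,-0.7],"twist":0,"grip":1}
    - {"offset":[0,0,-0.7],"twist":0,"grip":1}
    - {"offset":[0,0,-0.7],"twist":0,"grip":1}

```text
time: 8.62
tool_pos: [0.5018, -0.2123, 0.3369]
tool_rot: [0.0, 0.815, 0.58, 0.0]
contact_force: [2.1, -1.3, 1.2]
gripper_width: 1.003
```

```bash
python3 - <<'E'
from h import *
L=[];F=[]
for k in range(4):
    for c in ("scene","side","wrist"):
        manip.grab_frame(c);T=np.array(manip.get_calibration(c)["T"])
        L+=[p for d in manip.tip_of("lid_top",c) for p in [(T@np.r_[d["xyz"],1])[:3]] if np.hypot(p[0]-.54,p[1]+.225)<.03]
        F.append(manip.state()["contact_force"])
z=np.mean(L,0);print(z,len(L),"F",np.mean(F,0))
from scipy.optimize import brentq
print("theta",brentq(lambda t:60*np.sin(t)+8*np.cos(t)-8-(z[2]*1e3-158),-.2,1))
show("spoons","scene","boxes_of");show("tin","scene")
s=manip.state();print(s["time"],s["tool_pos"],s["gripper_width"])
E
```

```text
[ 0.53879982 -0.22629226  0.17584816] 11 F [ 1.29520868 -0.4532412   1.36522317]
theta 0.308647101516706
scene boxes_of spoons 0.62 [0.7464 0.0258 0.1237]
scene tip_of tin 0.94 [ 0.55   -0.5016  0.0017]
scene tip_of tin 0.78 [ 2.231e-01 -2.633e-01 -1.000e-04]
scene tip_of tin 0.71 [ 0.5348 -0.2234  0.0505]
scene tip_of tin 0.37 [ 0.5397 -0.2265  0.1764]
9.9167 [ 0.50185611 -0.21231882  0.33688886] 1.0021446946001809
```

```bash
python3 -c "
from plant import manip
print(manip.job_done())"
```

```text
the job is handed in; nothing more can be done
None
```

The tea tin is open and I handed the job in with the lid held ajar under the finger, at about 10 s. I chose the smaller steel tin with green labels on the shelf and left the pink one and the larger grey one alone.

- **Opening:** One fingertip pressed the tab down until the catch let go, at about 4 mm and 5–6 N. The other finger was already waiting over the lid and trapped it at roughly 0.2 rad by geometry. I then let it rise slowly.
- **Lid angle:** The last checks disagree slightly. The cameras give 0.31 rad, which puts the front edge about 37 mm up. The finger geometry gives about 0.33 rad, or about 40 mm.
- **Lid still held:** The finger feels about 1.4 N upwards and 1.3 N sideways. The upward part is a bit below the 2 N or more I expected, probably because of friction on the tilted lid and noise in the force reading.
- **Tab let go:** The pressing finger is about 4–5 mm above where it first met the tab. This is worked out from positions and forces; I could not see the gap clearly in the pictures.
- **Tin and spoons:** Neither has moved measurably from where the first pictures showed it.
- **Mug and spatula rest:** I did not measure these again, but the arm never went near them.

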